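Consolidate two half-full trays of soldering bricks and stack the emptied one

ROBOT

A 6-joint arm with a two-finger parallel gripper is mounted at the origin on a cart in front of the work surface, level with it; the furniture and walls round the work are solid. World frame = base frame: x ahead of the robot, y to its left, z up, the work surface at z = 0. Lengths are in m, angles in rad, forces in N, time in s.
With the tool pointing down it reaches from about 0.3 to 1 m from the base axis. Payload 5.1 kg.
Tool frame: the origin (TCP) lies where the fingers leave the gripper's body, on its centre line; the fingertips stand 78 mm ahead of it and the grasp point (between the pads) lies 59 mm ahead of it; z points along the fingers, y is the line along which they close (so a half turn about z gives the same grasp; the last joint's range is limited). The gripper opens to 95 mm and grips with 3 to 60 N. Pads are 20 mm wide; open, the fingers measure 119 mm over their backs; the gripper's body (75 mm by 180 mm) begins 59 mm behind the grasp point.
Start: joints at [-1.367, 0.124, 1.65, -0, 1.367, -0.083], TCP at [0.184, -0.623, 0.292] pointing down, gripper open.
Joint ranges: [-2.61, 2.61], [-1.02, 2.33], [0.03, 2.71], [-1.35, 4.49], [0.32, 2.68], [-2.91, 2.91]. Speed limits (rad/s): [2.57, 2.57, 3.14, 3.14, 3.14, 3.14].

INTERFACE

Orientations are given as a unit quaternion [x, y, z, w].
In Python, from rig import ctrl gives the robot as it stands.
- The arm moves only by the tool carry_out, never from a script. Its argument "plan" is one flat list of numbers, 5 for each row, row after row: the shift along the tool's x, y, z in m, then the turn about the tool's z in rad, then the opening, from -1 (shut) to 1 (fully open), so that 0 is half open. A call has 1 to 8 rows; each row is the pose to reach, as a shift and turn from the pose commanded when the call began, along the tool's axes at that moment; what a row does not reach only later rows make up. A row lasts 1/10 s, in which the tool goes at most 50 mm and 8.59 degrees, less where a joint would pass 70% of its speed; a pose out of reach is approached as far as the arm can. A call with a gripper value outside its range is refused whole. The fingers move at their own pace and stop on an object; "grip_force" is the grip in N (left out, the last holds). Time passes only in rows, so rows that repeat a pose let the fingers close. It gives the time, the measured TCP pose, the force, the opening and the grip force at its end, in the units of the state.
- ctrl.get_state(): the state, without advancing time (a new reading comes with each control period).
- ctrl.camera(name): name is "side" or "top"; returns the picture (384x512x3 uint8, red, green, blue); there is no depth.
- ctrl.camera_params(name): a dict with "fx", "fy", "cx", "cy" (pixels), "eye" and "orientation" of the camera in the world. Camera axes: x right, y down, z forward; pixel columns grow to the right and rows downward; lengths in m; the calibration is good to about 2 mm. A picture is of the moment at which its call begins. camera_params takes no time and is no camera call.
- ctrl.sign_off(): hands the job in; it is judged then, once.
Trained networks look in the newest picture that a camera, given by its name, has taken for a name from the list of things; names that differ only in an ending like _2 or _b are one class to them, and where a whole thing is asked for, a point or a joint stands for the part that bears it (a point fixed in the world has none). Each returns a list of dicts, best first, with "conf" (0 to 1); they miss things now and then, are a little off and sometimes report something else, mostly with a low value. They report only what shows in the picture. A call takes as long as a camera call. They do not tell look-alikes from the thing itself.
- ctrl.cut_out(camera, target): "pixels" (384x512 bool, what is visible of it) and "bbox" ([centre column, centre row, width, height] in pixels, round what is visible of it).
- ctrl.landmark_of(camera, target): "location" ([row, column] in pixels: a listed point, or the origin of a listed thing).
The state is a dict: "clock": time; "joint_pos": joint angles; "qvel": joint speeds; "joint_torque": joint torques, N m; "ee_pos": TCP position; "eef_rot": TCP orientation; "contact_force": force on the tool from outside, world axes, zero at the start; "ft_torque": the same for the moment, N m; "gripper_width": finger opening in m; "gripper_force": force on a finger pad.
Only numpy, scipy, OpenCV 4.12 (cv2) and the standard library are available. Lean on these libraries where they do the work, as an engineer would, in place of code of your own. Each camera call takes 0.05 s, during which the arm holds its last target. There are 200 camera calls.

TASK

Slide the two soldering bricks out of the blue tray, along its lanes, into the green tray whose open end it faces, until all four bricks lie wholly inside the green tray; do not pick bricks up. Then lift the emptied blue tray by its central rib and set it down, without dropping it, squarely on top of the other empty blue tray, leaving that one where it stands. Leave the flux jar and the drill case between the trays alone.

Things in the scene. Friction and masses are not known exactly. Their poses are not given: they have to be found in the camera images.
- full_tray_mid (a point): Green tray to be filled, loose on the bench, right, behind the source tray. 136 (x) x 142 (y) x 38 mm high, 0.17 to 0.35 kg. +y end (facing the blue source tray) open, -y end closed by an 8 mm wall. Two lanes along y, each 56 mm wide, centre lines x = -34 and +34, inside from y = -63 to +71 mm: each holds two bricks with 10 mm to spare. Floor 5 mm thick. Point: tray's middle, 19 mm above its underside; z up.
- source_tray_mid (a point): Blue tray to be emptied, loose, its open -y end against the green tray's open end (0 to 5 mm gap, lanes in line within about 2 mm). 136 (x) x 142 (y) x 38 mm high, 0.17 to 0.35 kg. Lanes as in the green tray, but from y = -71 to +63 mm, +y end closed by an 8 mm wall. Behind each brick (+y side) at least 35 mm of lane is free at the start. Point: tray's middle, 19 mm above its underside; z up.
- empty_tray_mid (a point): The empty blue tray standing aside on the bench, to the left; same make as the source tray. A fixed drill press stands between the trays, farther back: front of its table at x = 0.58 m, y = -0.2 to 0 m, top 190 mm high; carry along the front of the bench. 136 (x) x 142 (y) x 38 mm high, 0.17 to 0.35 kg. Point: tray's middle, 19 mm above its underside; z up.
- source_tray: The same blue source tray; origin under its centre, at its underside. As in all three trays, the outer rails are 6 mm thick and a rib 12 mm thick runs between the lanes along the whole length, good to pinch across for lifting; floor 5 mm. Rails, rib and end wall all reach the full 38 mm, so trays stack flat on one another, either way round.
- full_tray: The same green tray; origin under its centre, at its underside.
- flux_jar: White jar with a blue-green lid, 57 mm across, 63 mm high; origin under its centre. Bystander.
- drill_case: Orange clear-lidded case, 66x105x33 mm; origin under its centre. Bystander.
- brick_a_mid (a point): Beige soldering brick, 50 mm across the lane (its x), 62 mm along it (its y), 22 mm high; in the blue source tray at the start, its lane at x = -34 mm. This point is its centre, 11 mm above its underside; z up.
- brick_b_mid (a point): Beige soldering brick, 50 mm across the lane (its x), 62 mm along it (its y), 22 mm high; in the blue source tray at the start, its lane at x = +34 mm. This point is its centre, 11 mm above its underside; z up.
- brick_c_mid (a point): Beige soldering brick, 50 mm across the lane (its x), 62 mm along it (its y), 22 mm high; in the green tray at the start, its lane at x = -34 mm. This point is its centre, 11 mm above its underside; z up.
- brick_d_mid (a point): Beige soldering brick, 50 mm across the lane (its x), 62 mm along it (its y), 22 mm high; in the green tray at the start, its lane at x = +34 mm. This point is its centre, 11 mm above its underside; z up.
There are look-alikes about, which are no part of the job. What is shaped like the part that bears brick_d_mid but red is not meant.

How it is judged:
On the way:
1. all four bricks lie wholly inside the green tray, flat on its floor (y of brick_a_mid in the frame of full_tray_mid between -0.038 and 0.044 m and x of brick_a_mid in the frame of full_tray_mid between -0.045 and 0.045 m and z of brick_a_mid in the frame of full_tray_mid between -0.008 and 0.003 m and y of brick_b_mid in the frame of full_tray_mid between -0.038 and 0.044 m and x of brick_b_mid in the frame of full_tray_mid between -0.045 and 0.045 m and z of brick_b_mid in the frame of full_tray_mid between -0.008 and 0.003 m and y of brick_c_mid in the frame of full_tray_mid between -0.038 and 0.044 m and x of brick_c_mid in the frame of full_tray_mid between -0.045 and 0.045 m and z of brick_c_mid in the frame of full_tray_mid between -0.008 and 0.003 m and y of brick_d_mid in the frame of full_tray_mid between -0.038 and 0.044 m and x of brick_d_mid in the frame of full_tray_mid between -0.045 and 0.045 m and z of brick_d_mid in the frame of full_tray_mid between -0.008 and 0.003 m), for 0.2 s.
At the end, for the whole second after the job is handed in: All four bricks flat and wholly inside the green tray (4 mm overhang allowed), tray flat on the bench; emptied blue tray level on the other blue tray, centres within 30 mm, parallel within 14 degrees; the lower one flat, within 60 mm of its start; trays released, at rest (all of step 1 and z of source_tray_mid in the frame of empty_tray_mid between 0.033 and 0.043 m and horizontal distance between source_tray_mid and empty_tray_mid below 0.03 m and angle between the y axis of source_tray_mid and the y axis of empty_tray_mid, either way round below 0.25 rad and angle between each of source_tray_mid, empty_tray_mid, full_tray_mid's own z axis and vertical below 0.08 rad and height (world z) of each of empty_tray_mid, full_tray_mid below 0.025 m and distance of empty_tray_mid from where it was at the start of the episode below 0.06 m and linear speed of each of source_tray, full_tray below 0.02 m/s and contact force between source_tray and the fingers below 0.1 N); the robot touches nothing.
It fails at once if a brick is lifted (its centre more than 45 mm above the bench; it lies at 16 mm in a tray) (height (world z) of any of brick_a_mid, brick_b_mid, brick_c_mid, brick_d_mid above 0.045 m).
It fails at once if the blue source tray is dropped (falls untouched by the fingers at over 0.7 m/s, about 25 mm) (linear speed of source_tray above 0.7 m/s and contact force between source_tray and the fingers below 0.01 N).
It fails at once if the flux jar or drill case is moved by more than 30 mm (distance of any of flux_jar, drill_case from where it was at the start of the episode above 0.03 m).
It also fails if it takes over 48 s, if anything falls off the work surface, if the arm or the gripper's body presses on something with over 40 N, if the wrist force passes 120 N, or if a joint passes its speed limit or range.

## Working session

There is one attempt and no reset: what is moved stays moved. The work goes in short steps, Python scripts to look and compute and a tool call to move; the robot and the scene stay as the last step left them, time stands still between calls to the robot, and variables do not carry over. Pictures are saved under pics/ and viewed, at most 10 in all, crops included, and the job is handed in when it is done.

Besides the shell and the picture viewer there is one more tool, called after "Call:" in YAML: its name, and indented under it one key for each argument. carry_out: Moves the arm, as the interface text tells. Its arguments: {"type":"object","properties":{"plan":{"type":"array","items":{"type":"number"}},"grip_force":{"type":"number"}},"required":["plan"]}

```bash
mkdir -p pics; ls; cat > h.py <<'E'
import numpy as np, cv2
from rig import ctrl
from scipy.spatial.transform import Rotation as R
def ray(cam,u,v):
    p=ctrl.camera_params(cam); d=np.array([(u-p['cx'])/p['fx'],(v-p['cy'])/p['fy'],1.])
    return np.array(p['eye']),R.from_quat(p['orientation']).apply(d)
def at_z(cam,u,v,z):
    e,d=ray(cam,u,v); return e+d*(z-e[2])/d[2]
def proj(cam,P):
    p=ctrl.camera_params(cam); q=R.from_quat(p['orientation']).inv().apply(np.array(P)-p['eye'])
    return np.c_[p['fx']*q[...,0]/q[...,2]+p['cx'],p['fy']*q[...,1]/q[...,2]+p['cy']]
def save(cam,name):
    im=ctrl.camera(cam); cv2.imwrite('pics/'+name,im[:,:,::-1]); return im
E
python3 - <<'E'
from h import *
a=save('top','t0.png'); b=save('side','s0.png')
for c in('top','side'):
    print(c,ctrl.camera_params(c))
    for n,z in [('full_tray_mid',.019),('source_tray_mid',.019),('empty_tray_mid',.019),('brick_a_mid',.016),('brick_c_mid',.016),('flux_jar',0),('drill_case',0)]:
        for d in ctrl.landmark_of(c,n)[:5]:
            r,u=d['location']; print(n,round(d['conf'],2),int(u),int(r),at_z(c,u,r,z).round(4))
cv2.imwrite('pics/both.png',cv2.resize(np.hstack([a,b])[:,:,::-1],(800,300)))
print(ctrl.get_state())
E
```

```text
pics
top {'fx': 487.75122609847995, 'fy': 487.75122609847995, 'cx': 248.14222236323658, 'cy': 187.68100206373487, 'eye': array([ 0.44285485, -0.13035295,  1.12719825]), 'orientation': array([-0.69573164,  0.71599232, -0.03846389,  0.04281381])}
full_tray_mid 0.59 326 147 [ 0.6584 -0.3095  0.019 ]
source_tray_mid 0.59 332 213 [ 0.5059 -0.3155  0.019 ]
empty_tray_mid 0.86 152 212 [0.5202 0.094  0.019 ]
brick_a_mid 0.63 347 204 [ 0.5268 -0.351   0.016 ]
brick_c_mid 0.95 337 138 [ 0.6792 -0.3348  0.016 ]
flux_jar 0.7 222 214 [ 0.5127 -0.0642  0.    ]
drill_case 0.85 255 215 [ 0.5087 -0.14    0.    ]
side {'fx': 362.0579077951294, 'fy': 362.0579077951294, 'cx': 250.849014303119, 'cy': 188.4945535471677, 'eye': array([ 0.75741652, -0.88565787,  0.40359685]), 'orientation': array([ 0.84046934,  0.09059824, -0.06778934, -0.52991307])}
full_tray_mid 0.74 268 239 [ 0.6522 -0.3134  0.019 ]
source_tray_mid 0.7 197 231 [ 0.51   -0.3137  0.019 ]
empty_tray_mid 0.7 250 155 [0.5143 0.1287 0.019 ]
brick_a_mid 0.62 195 242 [ 0.5169 -0.3452  0.016 ]
brick_c_mid 0.61 280 253 [ 0.6822 -0.3484  0.016 ]
br
[... 231 characters left out ...]
.36660678e+00,  1.23796457e-01,  1.65025231e+00,  5.78049206e-06,
        1.36755488e+00, -8.25939600e-02]), 'qvel': array([-4.69022743e-04, -1.41371402e-03, -1.01079395e-03,  6.92228060e-04,
        1.02486666e-03,  3.15639315e-05]), 'joint_torque': array([ 1.59200608e-03, -4.17534184e+01, -3.60204542e+01,  7.76237855e-02,
        4.26689268e-02,  9.68272246e-06]), 'ee_pos': array([ 0.18384058, -0.62345486,  0.29228674]), 'eef_rot': array([ 9.89737089e-01,  1.42900298e-01,  2.49173006e-06, -5.65546317e-06]), 'contact_force': array([ 0.11225934, -0.19097249, -0.73853181]), 'ft_torque': array([-0.01007489,  0.02505577,  0.07040975]), 'gripper_force': 0.0, 'gripper_width': 0.09506449033680262}
```

View pics/t0.png

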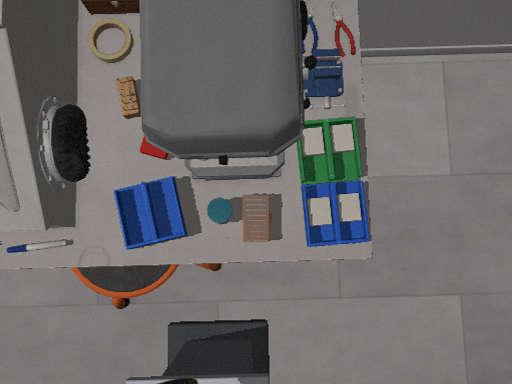

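View pics/s0.png

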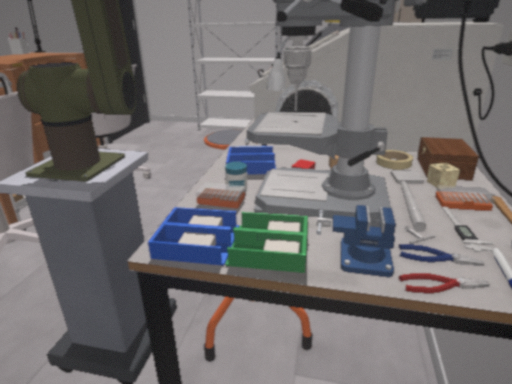

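The top view shows the source tray (336,213), the green tray (329,150), the empty blue tray (150,212), the jar (220,210) and the case (256,218). The red brick at (155,148) is the look-alike. Next I'll fit box outlines for exact poses.

```bash
cat >> h.py <<'E'
from scipy.optimize import minimize
def sil(cam,x,y,th,sx,sy,z0,z1):
    c,s=np.cos(th),np.sin(th)
    P=[[x+c*a*sx/2-s*b*sy/2,y+s*a*sx/2+c*b*sy/2,z] for a in(-1,1) for b in(-1,1) for z in(z0,z1)]
    h=cv2.convexHull(proj(cam,P).astype(np.float32))
    m=np.zeros((384*4,512*4),np.uint8); cv2.fillConvexPoly(m,np.round((h+.5)*64).astype(np.int32),255,shift=4)
    return cv2.resize(m,(512,384),interpolation=cv2.INTER_AREA)/255.
def fit(masks,p0,sx,sy,z0,z1):
    f=lambda q:sum(np.abs(sil(c,q[0],q[1],q[2],sx,sy,z0,z1)-m).sum() for c,m in masks.items())
    S=np.array([p0]+[np.array(p0)+d for d in np.diag([.012,.012,.1])])
    r=minimize(f,p0,method='Nelder-Mead',options=dict(initial_simplex=S,xatol=1e-4,fatol=.1))
    return r.x,r.fun,sum(m.sum() for m in masks.values())
def cmask(im,kind,box):
    h=cv2.cvtColor(im,cv2.COLOR_RGB2HSV); H,S,V=h[...,0],h[...,1],h[...,2]
    m={'b':(H>105)&(H<130)&(S>140)&(V>40),'g':(H>50)&(H<80)&(S>120)&(V>40),'w':(S<70)&(V>130)}[kind].astype(np.uint8)
    o=np.zeros_like(m); a,b,c,d=box; o[b:d,a:c]=m[b:d,a:c]
    if kind!='w':
        cs=max(cv2.findContours(o,0,1)[0],key=cv2.contourArea); o[:]=0; cv2.fillConvexPoly(o,cv2.convexHull(cs),1)
    return o.astype(float)
E
python3 - <<'E'
from h import *
T=cv2.imread('pics/t0.png')[:,:,::-1].copy();S=cv2.imread('pics/s0.png')[:,:,::-1].copy()
for n,k,tb,sb,p in [('src','b',(298,175,375,250),(145,200,240,266),(.506,-.315,np.pi/2)),('grn','g',(290,110,365,190),None,(.655,-.311,np.pi/2)),('emp','b',(110,170,192,252),None,(.52,.094,np.pi/2+.1))]:
    for M in ({'top':cmask(T,k,tb)},)+(({'side':cmask(S,k,sb)},) if sb else ()):
        x,f,t=fit(M,p,.136,.142,0,.038); print(n,list(M),x.round(4),round(f),round(t))
for n,bx in [('a?',(334,185,364,228)),('b?',(306,190,335,232)),('c?',(330,120,358,158)),('d?',(300,122,328,162))]:
    m=cmask(T,'w',bx); r=cv2.minAreaRect(np.argwhere(m)[:,::-1].astype(np.float32)); print(n,r,at_z('top',*r[0],.027).round(4))
cv2.imwrite('pics/c1.png',np.vstack([cv2.resize(T[100:260,290:380],None,fx=3,fy=3)])[:,:,::-1])
E
```

```text
src ['top'] [ 0.5074 -0.3191  1.6272] 107 3937
src ['side'] [ 0.5096 -0.3176  1.6613] 287 3952
grn ['top'] [ 0.6515 -0.3107  1.6331] 190 3791
emp ['top'] [0.5209 0.0991 1.7781] 160 3895
a? ((350.1178283691406, 206.6191864013672), (27.008676528930664, 18.947946548461914), 83.9909896850586) [ 0.5203 -0.3542  0.027 ]
b? ((320.0182800292969, 210.66461181640625), (26.945295333862305, 19.988109588623047), 83.6598129272461) [ 0.5131 -0.286   0.027 ]
c? ((343.0544738769531, 137.0445556640625), (25.97047233581543, 19.005210876464844), 84.2894058227539) [ 0.6806 -0.3464  0.027 ]
d? ((312.78155517578125, 140.64334106445312), (26.230857849121094, 19.629329681396484), 83.2901611328125) [ 0.6743 -0.2767  0.027 ]
```

View pics/c1.png

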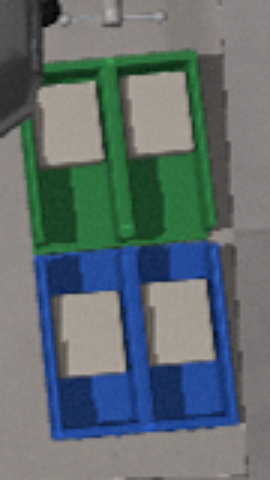

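The crop confirms the pair: green tray on top, blue below, lanes in line, gap closed, two bricks in each. Either could be mixed up with the empty blue tray at (150,212) or the red brick at (155,148), but the choice is clear. I'll lower one half-open finger into each lane behind the bricks.

Call:
carry_out:
  plan: [0.355,-0.21,0.1,0.23,0.18,0.355,-0.21,0.1,0.23,0.18,0.355,-0.21,0.1,0.23,0.18,0.355,-0.21,0.1,0.23,0.18,0.355,-0.21,0.1,0.23,0.18,0.355,-0.21,0.1,0.23,0.18,0.355,-0.21,0.1,0.23,0.18,0.355,-0.21,0.1,0.23,0.18]

```text
clock: 1.6
ee_pos: [0.4499, -0.3374, 0.198]
eef_rot: [1.0, 0.028, 0.0, 0.0]
contact_force: [0.8, -0.0, -0.2]
gripper_width: 0.0564
gripper_force: 0.0
```

Call:
carry_out:
  plan: [0,0,0,0,0.18,0,0,0,0,0.18,0,0,0,0,0.18]

```text
clock: 1.9
ee_pos: [0.4485, -0.3398, 0.1985]
eef_rot: [1.0, 0.028, 0.0, 0.0]
contact_force: [-0.8, 0.2, 0.2]
gripper_width: 0.0563
gripper_force: 0.0
```

Call:
carry_out:
  plan: [0.018,-0.018,0.03,0,0.18,0.018,-0.018,0.068,0,0.18,0.018,-0.018,0.068,0,0.18,0.018,-0.018,0.068,0,0.18]

```text
clock: 2.3
ee_pos: [0.4649, -0.321, 0.1302]
eef_rot: [1.0, 0.027, -0.0, -0.0]
contact_force: [-0.8, -0.6, 0.9]
gripper_width: 0.0563
gripper_force: 0.0
```

```bash
python3 - <<'E'
from h import *
S=save('side','s1.png');T=save('top','t1.png')
s=ctrl.get_state();print(s['ee_pos'],s['gripper_width'])
cv2.imwrite('pics/c2.png',np.hstack([cv2.resize(S[150:290,130:330],None,fx=2.5,fy=2.5),cv2.resize(T[110:250,290:390],None,fx=2.5,fy=2.5)])[:,:,::-1])
E
```

```text
[ 0.46620361 -0.32174644  0.13241462] 0.05631223501439333
```

View pics/c2.png

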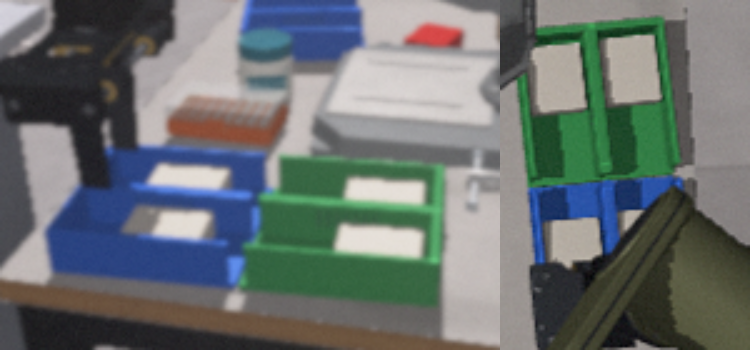

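The side view shows the fingers over the two lanes, just behind the bricks (near tip at about pixel (168,224)). Descending.

Call:
carry_out:
  plan: [0,0,0.02,0,0.18,0,0,0.04,0,0.18,0,0,0.04,0,0.18]

```text
clock: 2.7
ee_pos: [0.465, -0.3201, 0.0896]
eef_rot: [1.0, 0.028, -0.001, -0.001]
contact_force: [-0.2, 0.7, -0.5]
gripper_width: 0.0562
gripper_force: 0.0
```

```bash
python3 - <<'E'
from h import *
S=save('side','s2.png')
s=ctrl.get_state();print(s['ee_pos'],s['contact_force'],s['gripper_width'])
x,f,t=fit({'side':cmask(S,'g',(225,205,312,275))},(.6515,-.3107,1.633),.136,.142,0,.038);print(x,f,t)
cv2.imwrite('pics/c3.png',cv2.resize(S[180:280,140:320],None,fx=4,fy=4)[:,:,::-1])
E
```

```text
[ 0.46561762 -0.32053187  0.09081311] [ 0.40339318 -0.26801022  1.42503425] 0.0561756621791499
[ 0.6366639  -0.30664673  1.65631053] 2424.1450980392156 1888.0
```

View pics/c3.png

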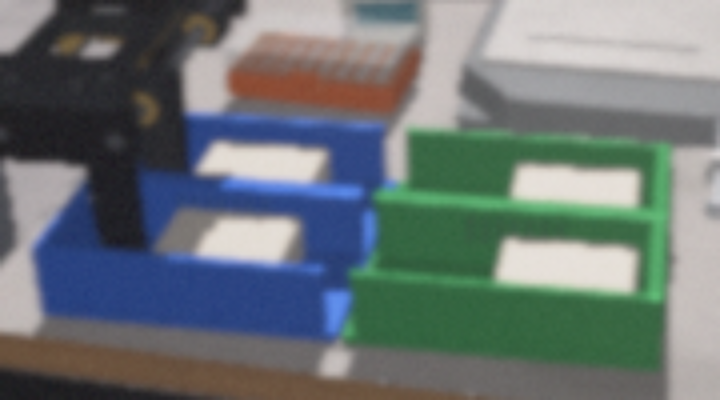

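The fingers are down in the lanes without contact. Now pushing.

Call:
carry_out:
  plan: [0.014,0,0,0,0.18,0.028,0,0,0,0.18,0.042,0,0,0,0.18,0.054,0,0,0,0.18,0.066,0,0,0,0.18,0.076,0,0,0,0.18,0.084,0,0,0,0.18,0.09,0,0,0,0.18]

```text
clock: 3.55
ee_pos: [0.5562, -0.3147, 0.0899]
eef_rot: [1.0, 0.029, -0.0, -0.0]
contact_force: [-4.0, 0.4, 2.6]
gripper_width: 0.0559
gripper_force: 1.9
```

Call:
carry_out:
  plan: [0.005,0,0,0,0.18,0.01,0,0,0,0.18,0.015,0,0,0,0.18,0.018,0,0,0,0.18,0.02,0,0,0,0.18,0.02,0,0,0,0.18]

```text
clock: 4.15
ee_pos: [0.5755, -0.3138, 0.0899]
eef_rot: [1.0, 0.028, -0.0, -0.0]
contact_force: [-4.0, -0.1, 2.4]
gripper_width: 0.0564
gripper_force: 2.0
```

```bash
python3 - <<'E'
from h import *
T=save('top','t3.png')
S=save('side','s3.png')
s=ctrl.get_state();print(s['ee_pos'],s['contact_force'],s['gripper_width'])
cv2.imwrite('pics/c4.png',np.hstack([cv2.resize(S[170:280,140:320],None,fx=2.7,fy=2.7),cv2.resize(T[100:210,290:390],None,fx=2.7,fy=2.7)])[:,:,::-1])
E
```

```text
[ 0.57547152 -0.31375944  0.08991065] [-4.36799544 -0.43461969  3.21841374] 0.056186175446350614
```

View pics/c4.png

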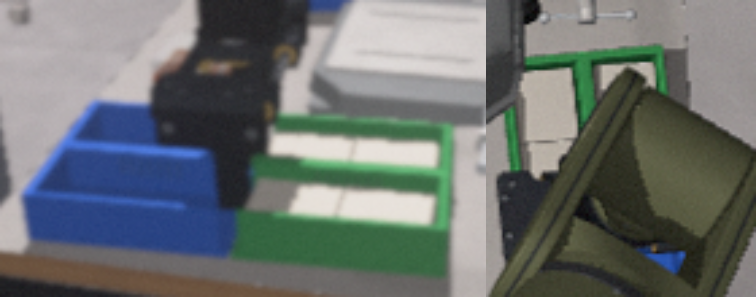

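Both pairs now touch, and the bricks are inside the green tray. I'll back off within the lanes to the tray's centre of mass and measure.

Call:
carry_out:
  plan: [-0.02,0,0,0,0.18,-0.045,0,0,0,0.18,-0.065,0,0,0,0.18,-0.076,0,0,0,0.18,-0.076,0,0,0,0.18]

```text
clock: 4.75
ee_pos: [0.4991, -0.318, 0.0899]
eef_rot: [1.0, 0.028, 0.0, -0.0]
contact_force: [0.0, 0.1, 0.1]
gripper_width: 0.0563
gripper_force: 0.0
```

```bash
python3 - <<'E'
from h import *
T=save('top','t4.png')
S=save('side','s4.png')
S0=cv2.imread('pics/s0.png')[:,:,::-1].copy()
s=ctrl.get_state();print(s['ee_pos'],s['contact_force'],s['gripper_width'])
for im in(S0,S): print('src side',fit({'side':cmask(im,'b',(145,200,240,268))},(.508,-.318,1.63),.136,.142,0,.038))
for im in(S0,S):
  print('grn side',fit({'side':cmask(im,'g',(225,205,315,275))},(.652,-.31,1.63),.136,.142,0,.038))
print('grn top',fit({'top':cmask(T,'g',(290,110,365,190))},(.652,-.31,1.63),.136,.142,0,.038))
cv2.imwrite('pics/c5.png',np.hstack([cv2.resize(S[170:280,140:320],None,fx=2.7,fy=2.7),cv2.resize(T[100:210,290:390],None,fx=2.7,fy=2.7)])[:,:,::-1])
E
```

```text
[ 0.50044432 -0.31825132  0.09038698] [-0.39014735 -0.29157064  0.6000309 ] 0.05596161508801404
src side (array([ 0.50924722, -0.31790197,  1.6737123 ]), np.float64(285.3058823529412), np.float64(3952.0))
src side (array([ 0.50906739, -0.31752393,  1.66875108]), np.float64(478.3725490196078), np.float64(3759.0))
grn side (array([ 0.62575525, -0.30888778,  1.67477442]), np.float64(2139.8901960784315), np.float64(2171.0))
grn side (array([-89.50864126, 142.74559755,  97.95109137]), np.float64(241.12549019607843), np.float64(241.0))
grn top (array([ 0.65157904, -0.31071214,  1.63908875]), np.float64(226.78431372549016), np.float64(3755.0))
```

View pics/c5.png

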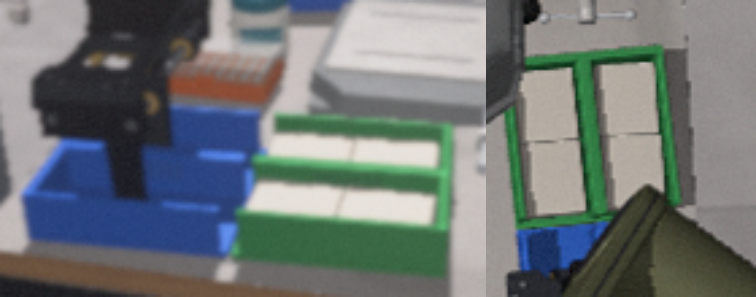

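All four bricks are inside and neither tray has moved. Now I'll pinch the rib and lift a little.

Call:
carry_out:
  plan: [0,0,0,0,-1,0,0,0,0,-1,0,0,0,0,-1,0,0,0,0,-1,0,0,0,0,-1,0,0,0,0,-1]
  grip_force: 45

```text
clock: 5.45
ee_pos: [0.4997, -0.3182, 0.09]
eef_rot: [1.0, 0.028, 0.0, 0.0]
contact_force: [0.1, -2.0, -0.7]
gripper_width: 0.0133
gripper_force: 0.5
```

Call:
carry_out:
  plan: [0,0,-0.01,0,-1,-0.003,0,-0.03,0,-1,-0.015,0,-0.06,0,-1,-0.03,0,-0.09,0,-1,-0.045,0,-0.115,0,-1,-0.06,0,-0.125,0,-1,-0.06,0,-0.125,0,-1]

```text
clock: 6.15
ee_pos: [0.4393, -0.322, 0.2176]
eef_rot: [1.0, 0.028, 0.001, 0.001]
contact_force: [-0.3, -0.5, -3.2]
gripper_width: 0.0116
gripper_force: 45.0
```

```bash
python3 - <<'E'
from h import *
T=save('top','t5.png')
S=save('side','s5.png')
s=ctrl.get_state();print(s)
T0=cv2.imread('pics/t0.png')[:,:,::-1].copy()
for im in(T0,T): print('emp',fit({'top':cmask(im,'b',(110,170,192,252))},(.52,.099,1.77),.136,.142,0,.038))
for m,k in((T0,0),):
  h=cv2.cvtColor(m,cv2.COLOR_RGB2HSV)
  for c in ('flux_jar','drill_case'): print([ (d['conf'],d['bbox']) for d in ctrl.cut_out('side',c)])
cv2.imwrite('pics/c6.png',np.hstack([cv2.resize(S[120:280,130:320],None,fx=2,fy=2),cv2.resize(T[160:260,100:390],None,fx=1.4,fy=3.2)])[:,:,::-1])
E
```

```text
{'clock': 6.25, 'joint_pos': array([-7.29857355e-01, -4.77065119e-02,  1.96050181e+00,  4.29975388e-04,
        1.22867222e+00,  7.84593866e-01]), 'qvel': array([ 0.00866844,  0.02788177,  0.00694391,  0.00035524, -0.00106678,
        0.00014594]), 'joint_torque': array([-2.72141509e-01, -3.46144044e+01, -3.63091564e+01,  5.54340309e-02,
       -2.49293778e-02, -4.06577048e-03]), 'ee_pos': array([ 0.4396028 , -0.32125843,  0.21495891]), 'eef_rot': array([ 9.99605186e-01,  2.80967414e-02,  1.84675770e-04, -1.04062419e-04]), 'contact_force': array([-0.43898866, -0.66045614, -3.43905859]), 'ft_torque': array([0.00504167, 0.00917427, 0.06076538]), 'gripper_force': 44.999388456344604, 'gripper_width': 0.011944228918725442}
emp (array([0.52071268, 0.09916993, 1.77754244]), np.float64(160.04705882352943), np.float64(3895.0))
emp (array([0.52128903, 0.09910365, 1.777892  ]), np.float64(155.4470588235294), np.float64(3901.0))
[(0.98, [237.2, 173.1, 18.9, 25.9])]
[(0.45, [270.4, 242.3, 86.8, 61.3])]
```

View pics/c6.png

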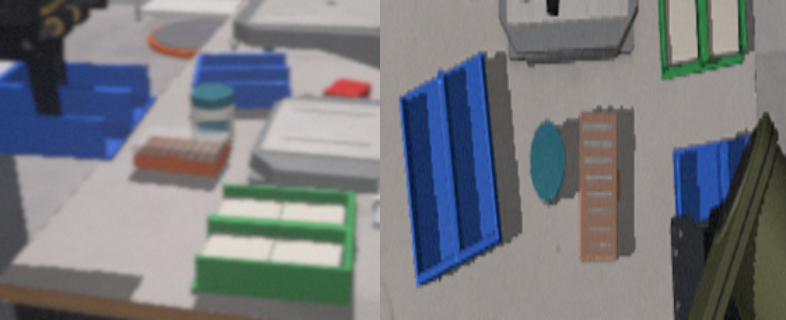

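The tray is lifted level, the bystanders are untouched and the green tray still holds four bricks. Carrying it along the front, turning as it goes.

Call:
carry_out:
  plan: [0.001,-0.015,0,0,-1,0.002,-0.04,0,0,-1,0.004,-0.07,0,0,-1,0.006,-0.105,0,0,-1,0.008,-0.14,0,0,-1,0.01,-0.175,0,0,-1,0.012,-0.205,0,0,-1,0.013,-0.225,0,0,-1]

```text
clock: 7.15
ee_pos: [0.4393, -0.0932, 0.214]
eef_rot: [1.0, 0.029, -0.001, -0.001]
contact_force: [0.7, 0.7, -2.2]
gripper_width: 0.0118
gripper_force: 45.0
```

Call:
carry_out:
  plan: [0.001,-0.025,0,-0.02,-1,0.003,-0.055,0,-0.05,-1,0.005,-0.09,0,-0.08,-1,0.007,-0.125,0,-0.11,-1,0.009,-0.155,0,-0.14,-1,0.011,-0.18,0,-0.15,-1,0.011,-0.193,0,-0.15,-1,0.011,-0.193,0,-0.15,-1]

```text
clock: 7.95
ee_pos: [0.4393, 0.0988, 0.2144]
eef_rot: [0.995, 0.105, -0.001, -0.0]
contact_force: [0.6, 0.1, -2.0]
gripper_width: 0.0121
gripper_force: 45.0
```

Call:
carry_out:
  plan: [0.02,0.004,0,0,-1,0.045,0.01,0,0,-1,0.065,0.014,0.015,0,-1,0.072,0.016,0.04,0,-1,0.072,0.016,0.06,0,-1,0.072,0.016,0.068,0,-1,0.072,0.016,0.068,0,-1]

```text
clock: 8.65
ee_pos: [0.5126, 0.0956, 0.1453]
eef_rot: [0.995, 0.103, -0.002, 0.0]
contact_force: [0.4, 0.0, -2.3]
gripper_width: 0.012
gripper_force: 45.0
```

```bash
python3 - <<'E'
from h import *
T=save('top','t6.png')
S=save('side','s6.png')
s=ctrl.get_state();print(s['ee_pos'],s['eef_rot'],s['contact_force'])
cv2.imwrite('pics/c7.png',np.hstack([cv2.resize(S[120:210,200:310],None,fx=4,fy=4),cv2.resize(T[160:250,100:200],None,fx=3.5,fy=4)])[:,:,::-1])
E
```

```text
[0.51406336 0.0960494  0.14773766] [9.94685118e-01 1.02962552e-01 4.75912170e-04 5.31836207e-05] [ 0.09474011 -0.65114731 -2.16095443]
```

View pics/c7.png

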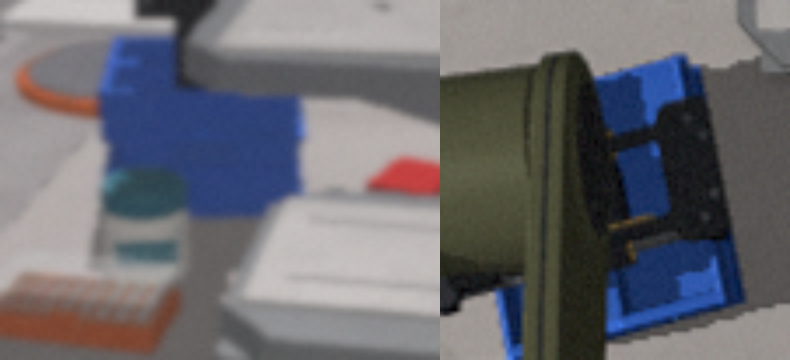

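In both views the tray sits in line above the lower one. Lowering gently.

Call:
carry_out:
  plan: [0,-0.001,0.006,0,-1,0,-0.001,0.011,0,-1,0,-0.001,0.014,0,-1,0,-0.001,0.016,0,-1,0,-0.001,0.016,0,-1]

```text
clock: 9.25
ee_pos: [0.5133, 0.0974, 0.1306]
eef_rot: [0.995, 0.103, -0.0, 0.0]
contact_force: [0.6, 0.4, -1.4]
gripper_width: 0.0118
gripper_force: 45.0
```

Call:
carry_out:
  plan: [0,0,0.001,0,-1,0,0,0.002,0,-1,0,0,0.003,0,-1,0,0,0.003,0,-1]

```text
clock: 9.65
ee_pos: [0.5138, 0.0974, 0.1285]
eef_rot: [0.995, 0.103, 0.0, -0.0]
contact_force: [-0.7, -0.0, -0.3]
gripper_width: 0.0116
gripper_force: 45.0
```

The weight is nearly off the tool. One more millimetre, then release.

Call:
carry_out:
  plan: [0,0,0.001,0,-1,0,0,0.001,0,-1]

```text
clock: 9.85
ee_pos: [0.5138, 0.0974, 0.1284]
eef_rot: [0.995, 0.103, -0.0, 0.0]
contact_force: [-4.0, -0.1, 7.7]
gripper_width: 0.0116
gripper_force: 45.0
```

Call:
carry_out:
  plan: [0,0,0,0,0,0,0,0,0,0,0,0,0,0,0,0,0,0,0,0,0,0,0,0,0]

```text
clock: 10.35
ee_pos: [0.5135, 0.0973, 0.1269]
eef_rot: [0.995, 0.103, -0.0, -0.0]
contact_force: [0.3, 0.4, -0.1]
gripper_width: 0.0449
gripper_force: 0.0
```

Call:
carry_out:
  plan: [0,0,-0.02,0,0,0,0,-0.05,0,0,-0.02,0,-0.09,0,0,-0.06,0,-0.12,0,0,-0.1,0,-0.13,0,0,-0.14,-0.03,-0.13,0,0,-0.18,-0.06,-0.13,0,0,-0.18,-0.1,-0.13,0,0]

```text
clock: 11.15
ee_pos: [0.3134, 0.1575, 0.2572]
eef_rot: [0.995, 0.102, 0.002, -0.0]
contact_force: [1.8, 0.6, 0.0]
gripper_width: 0.0475
gripper_force: 0.0
```

```bash
python3 - <<'E'
from h import *
T=save('top','t7.png')
S=save('side','s7.png')
s=ctrl.get_state();print(s['ee_pos'],s['contact_force'])
print('stack',fit({'top':cmask(T,'b',(105,165,197,257))},(.521,.099,1.778),.136,.142,0,.076))
print('grn',fit({'top':cmask(T,'g',(290,110,365,190))},(.652,-.31,1.63),.136,.142,0,.038))
for bx in [(326,118,368,186),(296,118,333,186)]:
    m=cmask(T,'w',bx); r=cv2.boundingRect(m.astype(np.uint8)); print(r)
cv2.imwrite('pics/c8.png',np.hstack([cv2.resize(S[110:280,200:320],None,fx=3,fy=3),cv2.resize(T[100:270,100:380],None,fx=1.5,fy=3)])[:,:,::-1])
E
```

```text
[0.31486278 0.16095834 0.25760025] [-0.13902235 -0.56402157  0.89885536]
stack (array([0.52094746, 0.09991954, 1.77475576]), np.float64(176.7450980392157), np.float64(4400.0))
grn (array([ 0.65164969, -0.31059755,  1.63710217]), np.float64(188.66666666666666), np.float64(3796.0))
(326, 118, 42, 68)
(296, 118, 37, 68)
```

View pics/c8.png

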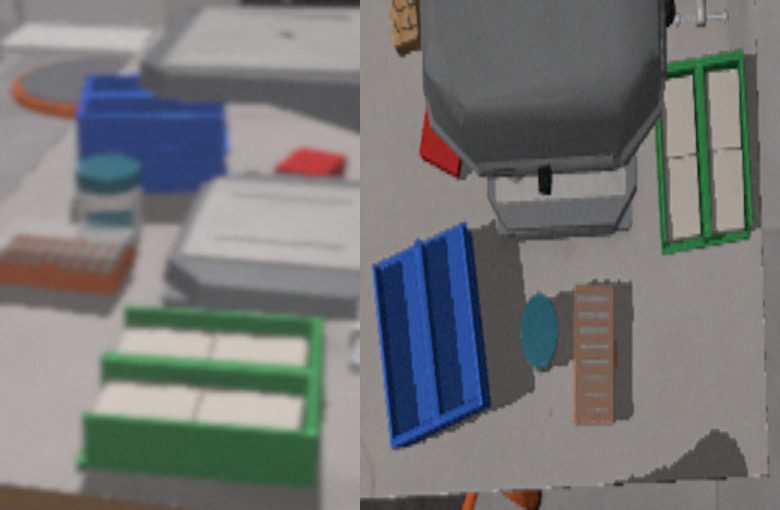

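The blue trays are stacked squarely, the four bricks are inside the green tray, and the jar and case are where they were. Handing in.

```bash
python3 -c "
from rig import ctrl
print(ctrl.sign_off())"
```

```text
the job is handed in; nothing more can be done
None
```

I handed the job in at about 11 s of the 48 s allowed: in the last pictures all four bricks lie inside the green tray, the emptied blue tray sits squarely on the other one, and the jar and case look unmoved; the hand-in returned no verdict.

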